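Clear the candle and flip the cork box open

TASK

A candle in a glass stands in front of the larger of the two wooden cork boxes. Using only the fingertips, and without gripping or lifting the glass, gently slide it along the bar to either side until no part of it stands in front of that box's lid; then push that lid up by its front lip and tip it over, past upright, so that it rests fully open by itself. Leave the smaller box shut, the candle standing in its glass, and everything else where it is.

Things in the scene. Friction and masses are not known exactly. Their poses are not given: they have to be found in the camera images.
- large_box: larger of two dark wooden cork boxes, fixed to the bar, left or right of the smaller, turned up to 0.2 rad. Outside 90 mm deep (its x, front to back), 160 mm wide (its y); rim 75 mm above the bar, walls 7 mm. Origin: centre of its underside; x points from front to hinge side (away from the robot), y left, z up
- large_box_lid (a joint): its lid's angle, rad: 0 shut, about 1.49 over-centre, 1.85 open at its stop, leaning back. Hinged along the back rim; no spring, little friction: it falls shut before over-centre, open past it. 0.18 kg, about 1 N lifts it at the lip
- large_box_lip (a point): middle of the lower front edge of the larger box's lid; moves with it. The lid is a board 160 mm wide, 10 thick, 120 long from hinge to front edge; shut, its underside lies on the rim, 75 mm above the bar, and it overhangs the box's front by 30 mm as a lip, free underneath. x: in the lid, from lip to hinge; z: out of the lid's top
- large_box_hinge (a point): middle of the larger box's hinge line, at the lid's underside, 45 mm behind the box's centre and 75 mm above the bar. The hinge line runs along the box's y
- small_box: the smaller cork box, same shape and finish, 90 mm deep, 100 mm wide, rim 75 mm high, with the same 10 mm lid and 30 mm lip; fixed to the bar. Must stay shut. Origin: centre of its underside, axes as for the larger box
- small_box_lid (a joint): angle of the smaller box's lid in rad: 0 shut, 1.85 fully open. Starts shut
- candle_glass: low bowl-shaped votive glass with a candle in it, 74 mm across at the belly, 60 mm across its foot, 43 mm tall, about 0.16 kg, loose; starts in front of the larger box (on the robot's side), 25 to 40 mm clear of the lip. Origin: centre of its underside, z up
- candle: the tealight standing loose in the votive glass: 40 mm across, 44 mm to the top of its flame, 14 g; origin under its centre, about 8 mm above the bar. It rides along in the glass
- bottle: half bottle of wine, 58 mm across, 235 tall, standing at the left. Bystander; origin under its centre
- empty_votive: empty glass bowl like the candle's, 74 mm across, 43 tall, at the back. Bystander; origin under its centre
- matches: matchbox, 54 x 36 x 15 mm, lying between the two boxes. Bystander; origin under its centre
- jigger: steel jigger cup with a handle, 58 x 79 mm, 92 tall, at the front left. Bystander; origin under its centre
- wine_glass: stemmed wine glass standing upside down on a slate coaster at the back left, 81 mm across, 202 tall. Bystander; origin under its centre
- tealight: bare tealight, 40 mm across, on a slate coaster at the back right. Bystander; origin under its centre
There are look-alikes about, which are no part of the job. What is shaped like the candle_glass but green or yellow is not meant.

How it is judged:
By the outcome, as a careful person would: the job done as asked, in the order asked, and still so for the second after the job is handed in, with the robot touching nothing.
It also fails if it takes over 61 s, if anything falls off the work surface, if the arm or the gripper's body presses on something with over 40 N, if the wrist force passes 120 N, or if a joint passes its speed limit or range.

ROBOT

A 6-joint arm with a two-finger parallel gripper is mounted at the origin on a cart in front of the work surface, level with it; the furniture and walls round the work are solid. World frame = base frame: x ahead of the robot, y to its left, z up, the work surface at z = 0. Lengths are in mm, angles in rad, forces in N, time in s.
With the tool pointing down it reaches from about 275 to 1000 mm from the base axis. Payload 8.4 kg.
Tool frame: the origin (TCP) lies midway between the tips of the shut fingers; the grasp point (between the pads) lies 19 mm behind it; z points along the fingers, x is the direction in which the jaws open and shut, and the axes are right-handed (so a half turn about z gives the same grasp; the last joint's range is limited). The gripper opens to 85 mm and grips with 20 to 120 N. Pads are 22 mm wide; open, the fingers measure 114 mm over their backs; the gripper's body (76 mm by 85 mm) begins 54 mm behind the grasp point. The pads swing forward as they close: fully open they stand 13 mm farther back than shut.
Start: joints at [1.299, 0.353, 1.633, -0, 1.155, -0.002], TCP at [166.585, 602.393, 231.281] pointing down, gripper open.
Joint ranges: [-2.63, 2.63], [-0.92, 2.1], [0.06, 2.66], [-1.3, 4.44], [0, 2.69], [-3.02, 3.02]. Speed limits (rad/s): [2.22, 2.22, 2.79, 3.14, 3.14, 3.14].

INTERFACE

Orientations are given as [roll, pitch, yaw] about the fixed x, y, z axes, in that order (R = Rz(yaw) Ry(pitch) Rx(roll)).
In Python, from rig import sense, grab_frame, camera_model, job gives the robot as it stands.
- The arm moves only by the tool arm_command, never from a script. Its argument "plan" is a list of rows, each an object with "translation": the shift along the tool's x, y, z in cm, a list of three; "twist": the turn about the tool's z in rad; "gripper": the opening, from 0 (shut) to 1 (fully open). A call has exactly 5 rows; each row is the pose to reach, as a shift and turn from the pose measured when the call began, along the tool's axes at that moment; what a row does not reach only later rows make up. A row lasts 1/12 s, in which the tool goes at most 41.7 mm and 7.16 degrees, less where a joint would pass 70% of its speed; a pose out of reach is approached as far as the arm can. A call with a gripper value outside its range is refused whole. The fingers move at their own pace and stop on an object; "squeeze" is the grip in N (left out, the last holds). Time passes only in rows, so rows that repeat a pose let the fingers close, or fill a call up. It gives the time, the measured TCP pose, the force and the opening at its end, in the units of the state.
- sense(): the state, without advancing time (a new reading comes with each control period).
- grab_frame(name): name is "scene" or "top" or "wrist"; returns the picture (384x512x3 uint8, blue, green, red); there is no depth.
- camera_model(name): a dict with "fx", "fy", "cx", "cy" (pixels), "pose" (4x4, takes a point from camera to world coordinates). Camera axes: x right, y down, z forward; pixel columns grow to the right and rows downward; lengths in mm; the calibration is good to about 2 mm. A picture is of the moment at which its call begins: read the wrist's pose just before it. camera_model takes no time and is no camera call; for the wrist camera it gives the pose at the moment of the call.
- job.sign_off(): hands the job in, once; it reports no verdict.
The state is a dict: "clock": time; "qpos": joint angles; "qvel": joint speeds; "joint_efforts": joint torques, N m; "eef_pos": TCP position; "tcp_rot": TCP orientation; "contact_force": force on the tool from outside, world axes, zero at the start; "wrist_torque": the same for the moment, N m; "opening": opening from 0.0 (shut) to 1.0 (fully open).
Only numpy, scipy, OpenCV 4.12 (cv2) and the standard library are available. Lean on these libraries where they do the work, as an engineer would, in place of code of your own. Each camera call takes 0.05 s, during which the arm holds its last target.

## Working session

There is one attempt and no reset: what is moved stays moved. The work goes in short steps, Python scripts to look and compute and a tool call to move; the robot and the scene stay as the last step left them, time stands still between calls to the robot, and variables do not carry over. Pictures are saved under pics/ and viewed, and the job is handed in when it is done.

Besides the shell and the picture viewer there is one more tool, called after "Call:" as name([rows], argument=value, ...), one row to a line, values as JSON. arm_command: Moves the arm, as the interface text tells. Its arguments: {"type":"object","properties":{"plan":{"type":"array","items":{"type":"object","properties":{"translation":{"type":"array","items":{"type":"number"}},"twist":{"type":"number"},"gripper":{"type":"number"}}}},"squeeze":{"type":"number"}},"required":["plan"]}

```bash
mkdir -p pics; ls
python3 - <<'E'
from rig import *
import cv2
s=sense();print(s)
for n in("scene","top","wrist"):
    cv2.imwrite(f"pics/{n}0.png",grab_frame(n));m=camera_model(n);print(n,m)
E
```

```text
pics
{'clock': 0.0, 'qpos': array([ 1.29860068e+00,  3.53655532e-01,  1.63413542e+00,  9.23585982e-06,
        1.15524962e+00, -2.39951975e-03]), 'qvel': array([-1.16226380e-03,  5.21539565e-05,  8.46558335e-04,  6.08445145e-04,
        3.74214902e-04, -1.43039570e-03]), 'joint_efforts': array([ 1.20172001e-03, -6.05250049e+01, -3.42072988e+01,  1.14380728e-04,
        9.16147255e-03,  2.89362629e-05]), 'eef_pos': array([166.44833579, 601.91541625, 230.55654424]), 'tcp_rot': array([-3.14158073e+00,  1.44789408e-03,  1.30099647e+00]), 'contact_force': array([ 0.0069941 ,  1.16847471, -0.0315411 ]), 'wrist_torque': array([-0.06294239, -0.02043205, -0.00023893]), 'opening': 0.9991520559097486}
scene {'fx': 373.3872920833208, 'fy': 373.3872920833208, 'cx': 254.07318500137063, 'cy': 185.13743946340284, 'pose': array([[ 7.45520431e-01, -5.17833931e-01,  4.19579917e-01,
         1.64288131e+02],
       [-6.66480477e-01, -5.77589133e-01,  4.71375186e-01,
        -3.84142439e+02],
       [-1.74926543e-03, -6.31061655e-01, -7.75730705e-01,
         8.87986104e+02],
       [ 0.00000000e+00,  0.
[... 276 characters left out ...]
692e-01, -8.28790680e-02,  2.33214153e-02,
         7.27861215e+01],
       [-5.64124003e-03, -2.07451572e-01, -9.78229023e-01,
         1.44492709e+03],
       [ 0.00000000e+00,  0.00000000e+00,  0.00000000e+00,
         1.00000000e+00]])}
wrist {'fx': 322.74707109556357, 'fy': 322.74707109556357, 'cx': 254.9973237814728, 'cy': 189.08782698560609, 'pose': array([[ 2.66495262e-01,  9.23454261e-01,  2.76066121e-01,
         9.60668617e+01],
       [ 9.63835722e-01, -2.55036136e-01, -7.73128071e-02,
         6.22005677e+02],
       [-9.88004374e-04,  2.86685886e-01, -9.58024126e-01,
         3.73467803e+02],
       [ 0.00000000e+00,  0.00000000e+00,  0.00000000e+00,
         1.00000000e+00]])}
```

View pics/scene0.png

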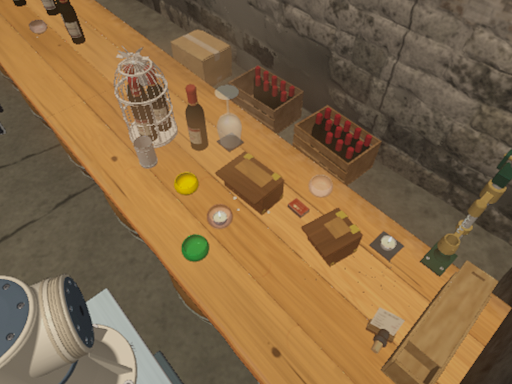

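View pics/top0.png

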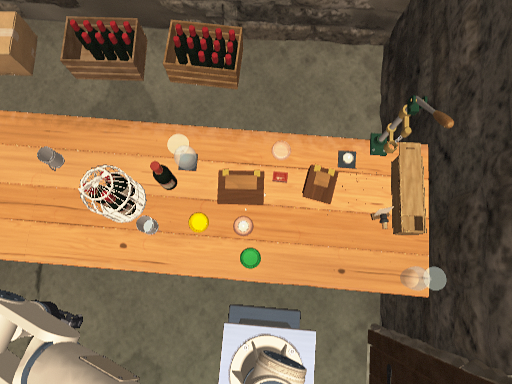

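View pics/wrist0.png

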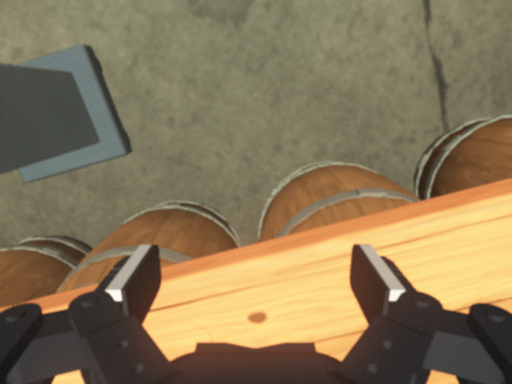

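The top view shows the large box at about (241,187), the candle glass at (243,226), the yellow bowl at (199,222), the green one at (250,258), the small box at (320,183) and the matches at (280,177). In the scene view the large box is at about (250,182) and the candle at (220,216). The wrist view shows only the bar's edge and the floor. I'll enlarge both.

Run:
```python
import cv2
a=cv2.imread("pics/top0.png")[150:280,180:350];cv2.imwrite("pics/topz.png",cv2.resize(a,None,fx=4.5,fy=4.5,interpolation=cv2.INTER_CUBIC))
a=cv2.imread("pics/scene0.png")[140:270,170:370];cv2.imwrite("pics/scenez.png",cv2.resize(a,None,fx=4,fy=4,interpolation=cv2.INTER_CUBIC))
```

```text
(no output)
```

View pics/topz.png

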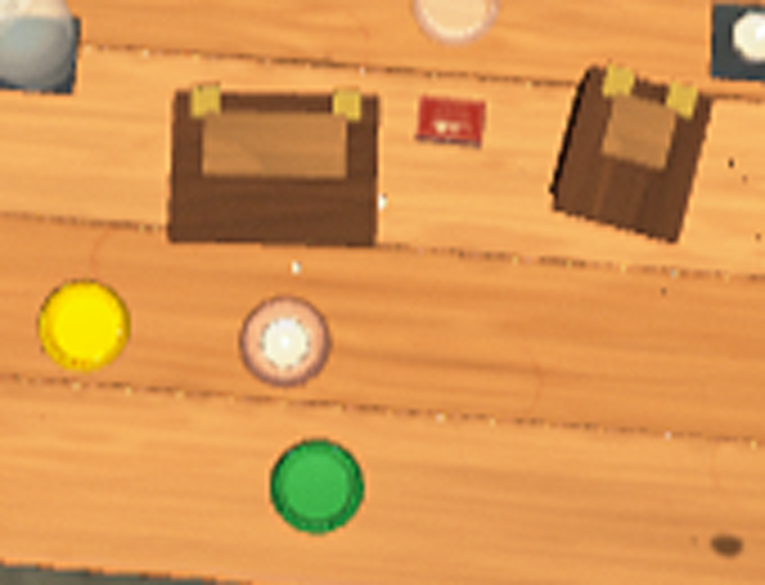

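View pics/scenez.png

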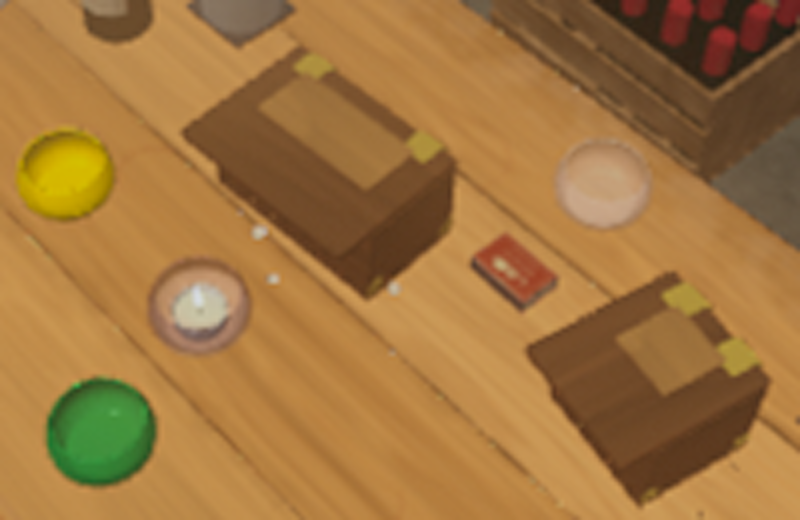

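The zooms show the large lid's corners at about (175,92), (380,96), (376,245), (168,242) in the top zoom, with the candle rim around (285,340). The yellow bowl blocks the left and the right is free. Now to measure.

```bash
cat > h.py <<'E'
import numpy as np, cv2
from rig import *
def ray(m,u,v,z):
    P=np.array(m['pose']);d=P[:3,:3]@np.array([(u-m['cx'])/m['fx'],(v-m['cy'])/m['fy'],1]);o=P[:3,3]
    return o+d*(z-o[2])/d[2]
def proj(m,p):
    P=np.array(m['pose']);c=P[:3,:3].T@(np.array(p)-P[:3,3]);return np.array([c[0]/c[2]*m['fx']+m['cx'],c[1]/c[2]*m['fy']+m['cy']])
E
python3 - <<'E'
from h import *
np.set_printoptions(precision=1,suppress=True)
T=camera_model("top");S=camera_model("scene")
tz=lambda x,y:((x+.5)/4.5-.5+180,(y+.5)/4.5-.5+150)
sz=lambda x,y:((x+.5)/4-.5+170,(y+.5)/4-.5+140)
print("lid top BL BR FR FL")
for p in[(175,92),(380,96),(376,245),(168,242)]:print(ray(T,*tz(*p),85),ray(T,*tz(*p),75))
print("scene BL BR FR? FL")
for p in[(300,48),(456,158),(345,253),(183,130)]:print(ray(S,*sz(*p),85))
print("candle glass rim top/scene", ray(T,*tz(285,340),38),ray(S,*sz(200,305),38))
for n,p in dict(yellow=(84,325),green=(317,487)).items():print(n,ray(T,*tz(*p),38))
print("small lid")
for p in[(590,68),(712,95),(677,242),(552,208)]:print(ray(T,*tz(*p),85))
print("matches",ray(T,*tz(451,121),15))
E
```

```text
lid top BL BR FR FL
[665.2 223.8  85. ] [667.8 224.9  75. ]
[675.5  64.4  85. ] [678.2  64.4  75. ]
[557.8  58.2  85. ] [559.6  58.1  75. ]
[546.6 216.9  85. ] [548.4 218.   75. ]
scene BL BR FR? FL
[663.7 219.   85. ]
[674.9  64.6  85. ]
[561.5  55.1  85. ]
[548.3 213.2  85. ]
candle glass rim top/scene [485.1 122.6  38. ] [480.8 114.4  38. ]
yellow [483.4 280.8  38. ]
green [374.   87.9  38. ]
small lid
[711.8 -97.   85. ]
[ 698.  -192.6   85. ]
[ 579.7 -170.8   85. ]
[598.  -74.1  85. ]
matches [678.2   4.6  15. ]
```

The lid measures about 160 x 118 mm at a yaw of about 0.065, which agrees with the given sizes. The candle is at about (483,119), roughly 33 mm clear of the lip. I'll slide it right, using a half-open two-finger cradle (jaw axis along the box's x), to y ≈ -10.

```bash
cat >> h.py <<'E'
from scipy.spatial.transform import Rotation as Ro
def go(x,y,z,yaw):
    s=sense();R=Ro.from_euler('xyz',s['tcp_rot']).as_matrix()
    d=R.T@(np.array([x,y,z])-s['eef_pos'])/10
    print("t",s['clock'],"pos",s['eef_pos'].round(1),"rot",s['tcp_rot'].round(3),"F",s['contact_force'].round(1),"open",round(s['opening'],2))
    print("transl cm",d.round(2),"twist",round(-(yaw-s['tcp_rot'][2]),3))
E
python3 -c "
from h import *
go(483,197,231,0.065)"
```

```text
t 0.15 pos [166.5 602.  230.7] rot [-3.142e+00  1.000e-03  1.301e+00] F [0.7 0.4 1.3] open 1.0
transl cm [-30.6  41.3   0. ] twist 1.236
```

Call:
arm_command([
  {"translation": [-3, 4, 0], "twist": 0.12, "gripper": 0.45},
  {"translation": [-5.5, 7.4, 0], "twist": 0.24, "gripper": 0.45},
  {"translation": [-8, 10.8, 0], "twist": 0.36, "gripper": 0.45},
  {"translation": [-10.5, 14.2, 0], "twist": 0.48, "gripper": 0.45},
  {"translation": [-13, 17.5, 0], "twist": 0.6, "gripper": 0.45},
])

```text
clock: 0.57
eef_pos: [295.1, 436.3, 230.7]
tcp_rot: [3.141, 0.001, 0.696]
contact_force: [-0.5, 0.6, -0.9]
opening: 0.453
```

```bash
python3 -c "
from h import *
go(483,197,231,0.065)"
```

```text
t 0.5667 pos [295.1 436.3 230.7] rot [3.141e+00 1.000e-03 6.960e-01] F [-0.5  0.6 -0.9] open 0.45
transl cm [-9.100e-01  3.041e+01 -1.000e-02] twist 0.631
```

Call:
arm_command([
  {"translation": [-0.2, 4, 0], "twist": 0.12, "gripper": 0.45},
  {"translation": [-0.3, 8, 0], "twist": 0.24, "gripper": 0.45},
  {"translation": [-0.5, 12, 0], "twist": 0.36, "gripper": 0.45},
  {"translation": [-0.6, 16, 0], "twist": 0.48, "gripper": 0.45},
  {"translation": [-0.7, 20, 0], "twist": 0.6, "gripper": 0.45},
])

```text
clock: 0.98
eef_pos: [418.6, 276.4, 230.8]
tcp_rot: [3.14, 0.0, 0.09]
contact_force: [1.6, 0.7, -0.2]
opening: 0.445
```

```bash
python3 -c "
from h import *
go(483,197,231,0.065)"
```

```text
t 0.9833 pos [418.6 276.4 230.8] rot [3.14 0.   0.09] F [ 1.6  0.7 -0.2] open 0.44
transl cm [ 5.7   8.49 -0.01] twist 0.025
```

Call:
arm_command([
  {"translation": [2, 3, 0], "twist": 0.02, "gripper": 0.45},
  {"translation": [4, 6, 0], "twist": 0.025, "gripper": 0.45},
  {"translation": [5.7, 8.5, 0], "twist": 0.025, "gripper": 0.45},
  {"translation": [5.7, 8.5, 2], "twist": 0.025, "gripper": 0.45},
  {"translation": [5.7, 8.5, 4], "twist": 0.025, "gripper": 0.45},
])

```text
clock: 1.4
eef_pos: [484.9, 195.6, 191.3]
tcp_rot: [3.141, -0.002, 0.062]
contact_force: [-0.8, 0.6, 0.1]
opening: 0.45
```

```bash
python3 -c "
from h import *
for n in('wrist','top'): cv2.imwrite(f'pics/{n}1.png',grab_frame(n))
m=camera_model('wrist');print(proj(m,(483,119,38)),m['pose'].round(2)); go(483,197,15,0.065)"
```

```text
[252.7330648 247.9877439] [[ 1.0000e+00  6.0000e-02  1.0000e-02  4.7726e+02]
 [ 6.0000e-02 -9.6000e-01 -2.9000e-01  2.6913e+02]
 [-1.0000e-02  2.9000e-01 -9.6000e-01  3.3078e+02]
 [ 0.0000e+00  0.0000e+00  0.0000e+00  1.0000e+00]]
t 1.5 pos [481.3 195.5 188.2] rot [3.139 0.005 0.064] F [-0.1 -1.1  0.2] open 0.45
transl cm [ 0.27 -0.19 17.32] twist -0.001
```

View pics/wrist1.png

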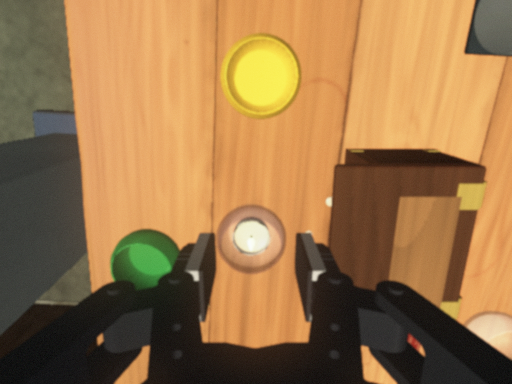

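View pics/top1.png

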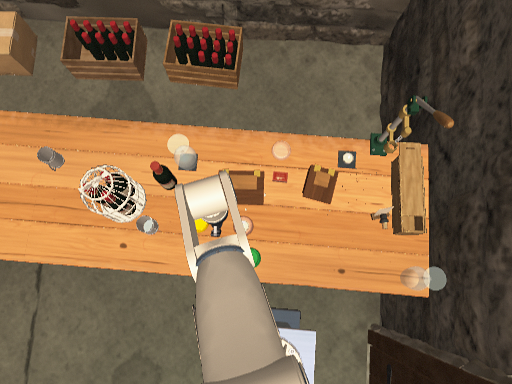

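The wrist view shows the candle glass at (252,238) ahead of the half-open fingers (inner edges at columns 210 and 297), the yellow bowl at (260,75), and the lid's near edge at about column 333.

```bash
python3 -c "
from h import *
m=camera_model('wrist')
print(ray(m,252,238,40),ray(m,218,238,25),ray(m,286,238,25)); print('yellow near edge',ray(m,258,118,30)); print('lid',ray(m,335,167,85),ray(m,330,272,75))
go(483,197,14,0.065)"
```

```text
[481.56780333 130.84974303  40.        ] [446.57474169 121.38041473  25.        ] [516.96213312 126.04954632  25.        ]
yellow near edge [479.86810603 246.15014032  30.        ]
lid [541.67935283 216.91749793  85.        ] [552.84961371 118.81960035  75.        ]
t 1.5 pos [481.3 195.5 188.2] rot [3.139 0.005 0.064] F [-0.1 -1.1  0.2] open 0.45
transl cm [ 0.27 -0.19 17.42] twist -0.001
```

Call:
arm_command([
  {"translation": [0.2, -0.2, 3], "twist": 0, "gripper": 0.45},
  {"translation": [0.2, -0.2, 6], "twist": 0, "gripper": 0.45},
  {"translation": [0.2, -0.2, 9], "twist": 0, "gripper": 0.45},
  {"translation": [0.2, -0.2, 12], "twist": 0, "gripper": 0.45},
  {"translation": [0.2, -0.2, 14], "twist": 0, "gripper": 0.45},
])

```text
clock: 1.92
eef_pos: [481.6, 197.4, 46.8]
tcp_rot: [3.138, 0.007, 0.065]
contact_force: [-0.4, -0.1, -0.1]
opening: 0.45
```

Call:
arm_command([
  {"translation": [0, 0, 1.5], "twist": 0, "gripper": 0.45},
  {"translation": [0, 0, 2.5], "twist": 0, "gripper": 0.45},
  {"translation": [0, 0, 3.2], "twist": 0, "gripper": 0.45},
  {"translation": [0, 0, 3.2], "twist": 0, "gripper": 0.45},
  {"translation": [0, 0, 3.2], "twist": 0, "gripper": 0.45},
])

```text
clock: 2.33
eef_pos: [481.9, 197.6, 15.4]
tcp_rot: [3.138, 0.006, 0.065]
contact_force: [0.3, 0.2, 0.1]
opening: 0.447
```

```bash
python3 -c "
from h import *
cv2.imwrite('pics/wrist2.png',grab_frame('wrist'))
go(483,150,10,0.065)"
```

```text
t 2.3833 pos [482.1 197.6  15.7] rot [3.139 0.006 0.065] F [ 0.7 -0.2 -0.3] open 0.45
transl cm [-0.22  4.76  0.59] twist -0.0
```

View pics/wrist2.png

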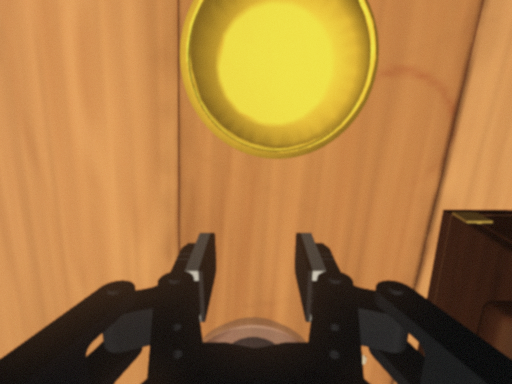

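Both fingertips are down between the yellow bowl (lower edge at row 155) and the candle glass (top edge at row 320). I'll lower a little and slide gently.

Call:
arm_command([
  {"translation": [0, 0, 0.5], "twist": 0, "gripper": 0.45},
  {"translation": [0, 0.6, 0.5], "twist": 0, "gripper": 0.45},
  {"translation": [0, 1.2, 0.5], "twist": 0, "gripper": 0.45},
  {"translation": [0, 1.7, 0.5], "twist": 0, "gripper": 0.45},
  {"translation": [0, 2.1, 0.5], "twist": 0, "gripper": 0.45},
])

```text
clock: 2.8
eef_pos: [483.5, 175.8, 11.0]
tcp_rot: [3.139, 0.005, 0.064]
contact_force: [-0.9, -0.0, -0.7]
opening: 0.452
```

Call:
arm_command([
  {"translation": [0, 0.4, 0], "twist": 0, "gripper": 0.45},
  {"translation": [0, 0.8, 0], "twist": 0, "gripper": 0.45},
  {"translation": [0, 1.2, 0], "twist": 0, "gripper": 0.45},
  {"translation": [0, 1.6, 0], "twist": 0, "gripper": 0.45},
  {"translation": [0, 2.0, 0], "twist": 0, "gripper": 0.45},
])

```text
clock: 3.22
eef_pos: [484.9, 155.6, 11.1]
tcp_rot: [3.139, 0.005, 0.064]
contact_force: [0.1, 1.7, 0.6]
opening: 0.451
```

Call:
arm_command([
  {"translation": [0, 0.4, 0], "twist": 0, "gripper": 0.45},
  {"translation": [0, 0.8, 0], "twist": 0, "gripper": 0.45},
  {"translation": [0, 1.2, 0], "twist": 0, "gripper": 0.45},
  {"translation": [0, 1.6, 0], "twist": 0, "gripper": 0.45},
  {"translation": [0, 2.0, 0], "twist": 0, "gripper": 0.45},
])

```text
clock: 3.63
eef_pos: [486.2, 135.2, 11.1]
tcp_rot: [3.139, 0.005, 0.064]
contact_force: [-0.1, 0.9, -0.2]
opening: 0.445
```

```bash
python3 -c "
from h import *
for n in('wrist','scene'):cv2.imwrite(f'pics/{n}3.png',grab_frame(n))
go(483,32,10,0.065)"
```

```text
t 3.7333 pos [486.1 135.   11.1] rot [3.139 0.006 0.064] F [-0.1 -0.3 -0.4] open 0.45
transl cm [-0.97 10.25  0.14] twist -0.001
```

View pics/wrist3.png

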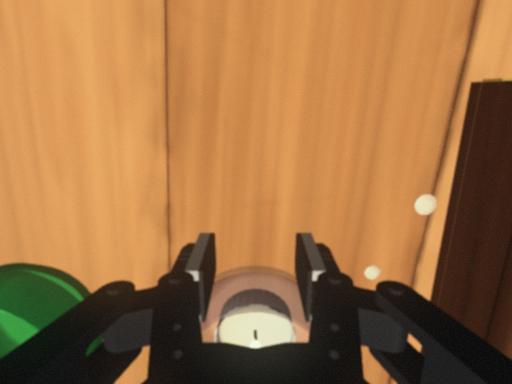

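View pics/scene3.png

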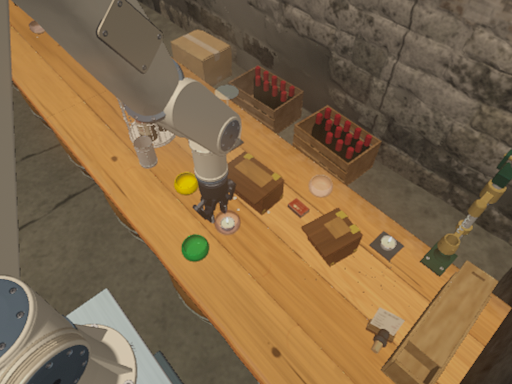

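The wrist view shows the glass nested centrally between the tips at about (255,320), with the candle upright and the green bowl clear on the left. The scene view agrees. Continuing.

Call:
arm_command([
  {"translation": [0, 0.4, 0], "twist": 0, "gripper": 0.45},
  {"translation": [0, 0.9, 0], "twist": 0, "gripper": 0.45},
  {"translation": [0, 1.4, 0], "twist": 0, "gripper": 0.45},
  {"translation": [0, 1.9, 0], "twist": 0, "gripper": 0.45},
  {"translation": [0, 2.4, 0], "twist": 0, "gripper": 0.45},
])

```text
clock: 4.15
eef_pos: [487.6, 110.5, 11.1]
tcp_rot: [3.139, 0.006, 0.064]
contact_force: [-0.6, 1.1, -1.2]
opening: 0.452
```

Call:
arm_command([
  {"translation": [0, 0.5, 0], "twist": 0, "gripper": 0.45},
  {"translation": [0, 1.0, 0], "twist": 0, "gripper": 0.45},
  {"translation": [0, 1.5, 0], "twist": 0, "gripper": 0.45},
  {"translation": [0, 2.0, 0], "twist": 0, "gripper": 0.45},
  {"translation": [0, 2.5, 0], "twist": 0, "gripper": 0.45},
])

```text
clock: 4.57
eef_pos: [489.2, 85.0, 11.2]
tcp_rot: [3.139, 0.006, 0.064]
contact_force: [0.1, 0.9, 0.2]
opening: 0.449
```

Call:
arm_command([
  {"translation": [0, 0.5, 0], "twist": 0, "gripper": 0.45},
  {"translation": [0, 1.0, 0], "twist": 0, "gripper": 0.45},
  {"translation": [0, 1.5, 0], "twist": 0, "gripper": 0.45},
  {"translation": [0, 2.0, 0], "twist": 0, "gripper": 0.45},
  {"translation": [0, 2.5, 0], "twist": 0, "gripper": 0.45},
])

```text
clock: 4.98
eef_pos: [490.9, 59.5, 11.3]
tcp_rot: [3.139, 0.006, 0.064]
contact_force: [-0.8, 0.9, 0.1]
opening: 0.45
```

Call:
arm_command([
  {"translation": [0, 0.5, 0], "twist": 0, "gripper": 0.45},
  {"translation": [0, 1.0, 0], "twist": 0, "gripper": 0.45},
  {"translation": [0, 1.5, 0], "twist": 0, "gripper": 0.45},
  {"translation": [0, 2.0, 0], "twist": 0, "gripper": 0.45},
  {"translation": [0, 2.3, 0], "twist": 0, "gripper": 0.45},
])

```text
clock: 5.4
eef_pos: [492.3, 36.0, 11.4]
tcp_rot: [3.139, 0.006, 0.063]
contact_force: [0.1, 1.2, -0.5]
opening: 0.449
```

Call:
arm_command([
  {"translation": [0, 0.4, 0], "twist": 0, "gripper": 0.45},
  {"translation": [0, 0.7, 0], "twist": 0, "gripper": 0.45},
  {"translation": [0, 0.9, 0], "twist": 0, "gripper": 0.45},
  {"translation": [0, 0.9, 0], "twist": 0, "gripper": 0.45},
  {"translation": [0, 0.4, 0], "twist": 0, "gripper": 0.45},
])

```text
clock: 5.82
eef_pos: [492.7, 31.6, 11.4]
tcp_rot: [3.138, 0.006, 0.063]
contact_force: [0.5, 0.5, 0.8]
opening: 0.448
```

```bash
python3 -c "
from h import *
for n in('wrist','scene'):cv2.imwrite(f'pics/{n}4.png',grab_frame(n))
go(483,80,10,0.065)"
```

```text
t 5.9167 pos [492.6  32.5  11.4] rot [3.139 0.006 0.064] F [ 0.4  0.2 -0.2] open 0.45
transl cm [-0.65 -4.8   0.13] twist -0.001
```

View pics/wrist4.png

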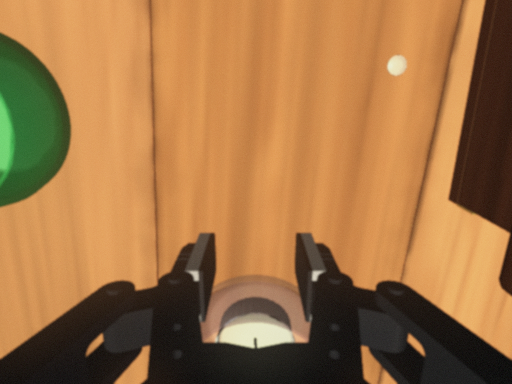

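View pics/scene4.png

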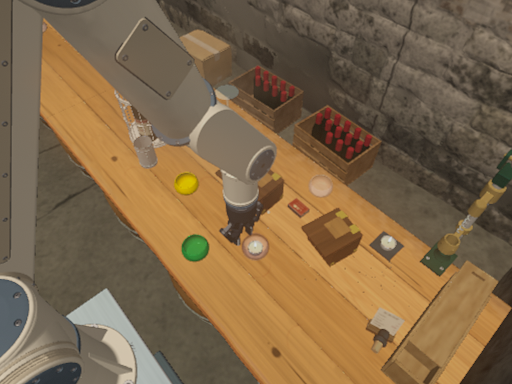

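The glass sits in front of the tips (near rim at wrist row 278). In the scene view it is at (257,246) with the candle upright. Checking where it is relative to the lid's right edge.

```bash
python3 -c "
from h import *
m=camera_model('wrist')
print('near edge',ray(m,253,277,30),ray(m,253,277,40)); 
S=camera_model('scene');print(ray(S,257,246,35))
print('lid corner front right',ray(m,450,199,85),ray(m,450,199,75))
cv2.imwrite('pics/s4z.png',cv2.resize(cv2.imread('pics/scene4.png')[190:290,200:340],None,fx=5,fy=5,interpolation=2))
"
```

```text
near edge [491.95517256  28.61648089  30.        ] [491.68181101  34.87484673  40.        ]
[495.35955648 -22.9876001   35.        ]
lid corner front right [533.31558586  85.88686063  85.        ] [539.80990096  82.94468507  75.        ]
```

View pics/s4z.png

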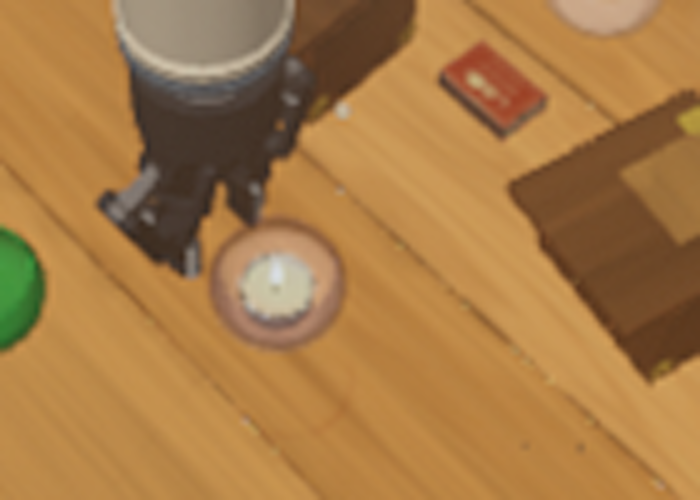

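```bash
python3 -c "
from h import *
m=camera_model('wrist')
for p in[(558,58,85),(558,58,75),(588,60,0)]:print(p,proj(m,p))
"
```

```text
(558, 58, 85) [521.07073112 310.54851954]
(558, 58, 75) [493.08322404 287.34675966]
(588, 60, 0) [448.56236324 200.59222062]
```

The wrist pixel (450,199) is the box's foot corner and projects as expected, so the calibration is consistent. The glass centre is at y ≈ -15 to -23, and its left edge at about +20 is well clear of the lid edge at about 54. Now I'll back off, rise, shut the fingers and turn.

Call:
arm_command([
  {"translation": [0, -1, 0], "twist": 0, "gripper": 0.45},
  {"translation": [0, -2.5, 0], "twist": 0, "gripper": 0.45},
  {"translation": [0, -4, 0], "twist": 0, "gripper": 0.45},
  {"translation": [0, -4.5, -3], "twist": 0, "gripper": 0.3},
  {"translation": [0, -5, -7], "twist": 0, "gripper": 0},
])

```text
clock: 6.33
eef_pos: [487.0, 83.8, 79.4]
tcp_rot: [3.138, 0.012, 0.065]
contact_force: [1.1, 0.1, -0.4]
opening: 0.177
```

Call:
arm_command([
  {"translation": [0, -0.5, -4], "twist": -0.1, "gripper": 0},
  {"translation": [0, -1.5, -8], "twist": -0.22, "gripper": 0},
  {"translation": [0, -2.5, -9], "twist": -0.34, "gripper": 0},
  {"translation": [0, -3.5, -9], "twist": -0.46, "gripper": 0},
  {"translation": [0, -4.5, -9], "twist": -0.58, "gripper": 0},
])

```text
clock: 6.75
eef_pos: [485.6, 130.6, 170.8]
tcp_rot: [-3.139, 0.009, 0.651]
contact_force: [-0.4, 0.3, -1.2]
opening: 0.002
```

```bash
python3 -c "
from h import *
go(515,134,170,1.636)"
```

```text
t 6.75 pos [485.6 130.6 170.8] rot [-3.139  0.009  0.651] F [-0.4  0.3 -1.2] open 0.0
transl cm [2.54 1.51 0.05] twist -0.985
```

Call:
arm_command([
  {"translation": [0.5, 0.3, 0], "twist": -0.12, "gripper": 0},
  {"translation": [1, 0.6, 0], "twist": -0.24, "gripper": 0},
  {"translation": [1.5, 0.9, 0], "twist": -0.36, "gripper": 0},
  {"translation": [2, 1.2, 0], "twist": -0.48, "gripper": 0},
  {"translation": [2.5, 1.5, 0], "twist": -0.6, "gripper": 0},
])

```text
clock: 7.17
eef_pos: [514.5, 134.7, 170.5]
tcp_rot: [-3.134, 0.006, 1.258]
contact_force: [-0.7, 0.2, -0.6]
opening: 0.003
```

Call:
arm_command([
  {"translation": [0, 0, 0], "twist": -0.12, "gripper": 0},
  {"translation": [0, 0, 0], "twist": -0.24, "gripper": 0},
  {"translation": [0, 0, 0], "twist": -0.36, "gripper": 0},
  {"translation": [0, 0, 0], "twist": -0.385, "gripper": 0},
  {"translation": [0, 0, 0], "twist": -0.385, "gripper": 0},
])

```text
clock: 7.58
eef_pos: [514.1, 135.6, 170.4]
tcp_rot: [-3.132, 0.003, 1.645]
contact_force: [-0.4, 0.5, 0.1]
opening: 0.001
```

```bash
python3 -c "
from h import *
for n in('wrist',):cv2.imwrite(f'pics/{n}5.png',grab_frame(n))
m=camera_model('wrist')
for p in[(558,58,75),(553,137,75),(548,216,75),(672,144,75)]:print(p,proj(m,p))
go(519,134,64,1.636)"
```

```text
(558, 58, 75) [155.09269091 237.72796112]
(553, 137, 75) [253.27929614 238.60668173]
(548, 216, 75) [351.48142239 239.48554124]
(672, 144, 75) [251.775528   359.06261027]
t 7.6333 pos [514.2 135.5 170.5] rot [-3.132e+00  3.000e-03  1.642e+00] F [-0.6 -0.8  0.7] open -0.0
transl cm [-0.15  0.57 10.64] twist 0.006
```

View pics/wrist5.png

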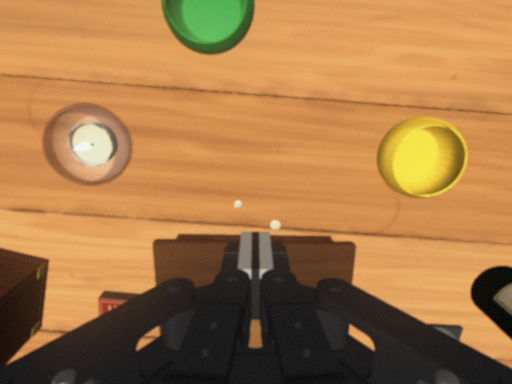

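The lid's front edge is at row 240, columns 154 to 355, as predicted. The candle glass (right edge at column 131) is clear of the lid's edge at column 154. Descending in front of the lip.

Call:
arm_command([
  {"translation": [0, 0.1, 3], "twist": 0, "gripper": 0},
  {"translation": [0, 0.3, 6], "twist": 0, "gripper": 0},
  {"translation": [0, 0.5, 9], "twist": 0, "gripper": 0},
  {"translation": [0, 0.5, 10.6], "twist": 0, "gripper": 0},
  {"translation": [0, 0.6, 10.6], "twist": 0, "gripper": 0},
])

```text
clock: 8.05
eef_pos: [516.4, 135.2, 61.0]
tcp_rot: [-3.126, 0.004, 1.641]
contact_force: [-0.3, -0.1, 0.1]
opening: 0.001
```

Call:
arm_command([
  {"translation": [0, 0.4, 0], "twist": 0, "gripper": 0},
  {"translation": [0, 0.8, 0], "twist": 0, "gripper": 0},
  {"translation": [0, 1.2, 0], "twist": 0, "gripper": 0},
  {"translation": [0, 1.5, 0], "twist": 0, "gripper": 0},
  {"translation": [0, 1.7, 0], "twist": 0, "gripper": 0},
])

```text
clock: 8.47
eef_pos: [534.7, 136.7, 61.9]
tcp_rot: [-3.128, 0.003, 1.641]
contact_force: [-1.0, 0.3, 0.3]
opening: -0.001
```

```bash
python3 -c "
from h import *
for n in('wrist','scene'):cv2.imwrite(f'pics/{n}6.png',grab_frame(n))
go(540,136,64,1.636)"
```

```text
t 8.5667 pos [534.2 136.6  61.5] rot [-3.127  0.004  1.641] F [-0.4 -0.  -1.1] open 0.0
transl cm [-0.1   0.57 -0.26] twist 0.005
```

View pics/wrist6.png

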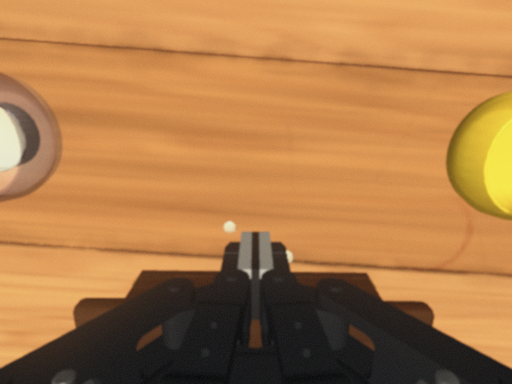

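View pics/scene6.png

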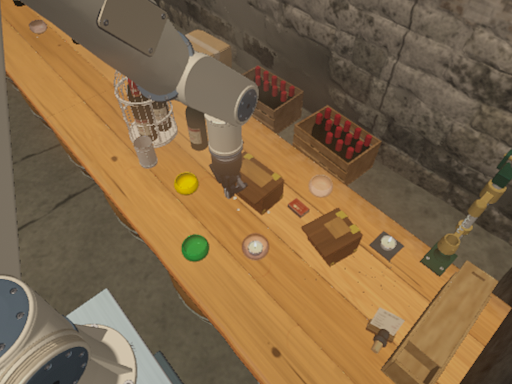

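The tips stand just in front of the lip (the lid front edge shows at row 300 in the wrist view). Approaching until contact.

Call:
arm_command([
  {"translation": [0, 0.2, 0], "twist": 0, "gripper": 0},
  {"translation": [0, 0.4, 0], "twist": 0, "gripper": 0},
  {"translation": [0, 0.6, 0], "twist": 0, "gripper": 0},
  {"translation": [0, 0.7, 0], "twist": 0, "gripper": 0},
  {"translation": [0, 0.8, 0], "twist": 0, "gripper": 0},
])

```text
clock: 8.98
eef_pos: [541.6, 137.1, 61.3]
tcp_rot: [-3.126, 0.004, 1.641]
contact_force: [-5.9, -0.1, 3.0]
opening: 0.003
```

Call:
arm_command([
  {"translation": [0, 0.1, 0], "twist": 0, "gripper": 0},
  {"translation": [0, 0.2, 0], "twist": 0, "gripper": 0},
  {"translation": [0, 0.2, 0], "twist": 0, "gripper": 0},
  {"translation": [0, 0.2, 0], "twist": 0, "gripper": 0},
  {"translation": [0, 0.2, 0], "twist": 0, "gripper": 0},
])

```text
clock: 9.4
eef_pos: [541.5, 136.9, 60.8]
tcp_rot: [-3.122, 0.004, 1.641]
contact_force: [-8.1, -0.5, 4.9]
opening: -0.002
```

Contact at TCP x ≈ 541.5, pressing with about 8 N. Lifting by friction along the arc.

Call:
arm_command([
  {"translation": [0, 0.4, -0.2], "twist": 0, "gripper": 0},
  {"translation": [0, 0.45, -0.6], "twist": 0, "gripper": 0},
  {"translation": [0, 0.5, -1.0], "twist": 0, "gripper": 0},
  {"translation": [0, 0.55, -1.5], "twist": 0, "gripper": 0},
  {"translation": [0, 0.6, -2.0], "twist": 0, "gripper": 0},
])

```text
clock: 9.82
eef_pos: [543.3, 136.9, 79.2]
tcp_rot: [-3.112, 0.005, 1.641]
contact_force: [-12.3, 0.7, 0.5]
opening: 0.001
```

```bash
python3 -c "
from h import *
for n in('scene',):cv2.imwrite(f'pics/{n}7.png',cv2.resize(grab_frame(n)[120:240,180:330],None,fx=5,fy=5,interpolation=2))
go(540,136,64,1.636)"
```

```text
t 9.8667 pos [543.5 137.   80.1] rot [-3.113  0.005  1.641] F [-13.7   0.6   2.6] open 0.0
transl cm [-0.06 -0.31  1.62] twist 0.005
```

View pics/scene7.png

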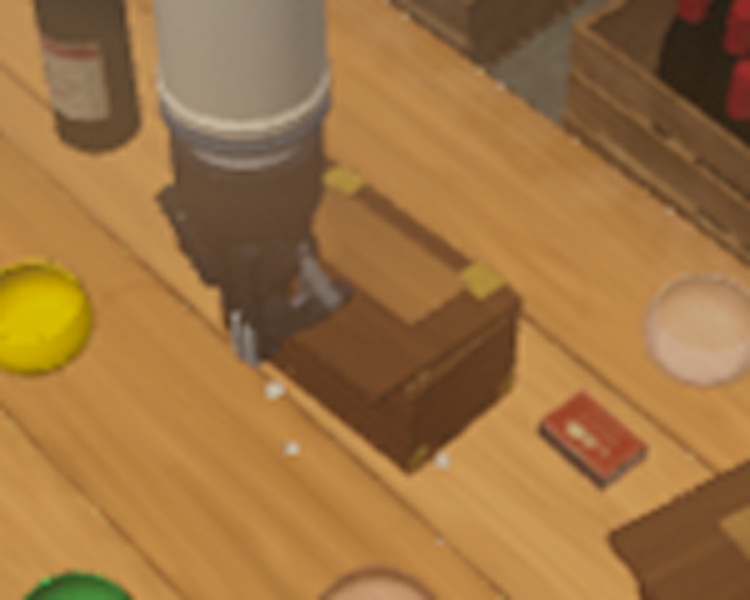

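The lid is coming up: a gap shows along its right side in the zoom, roughly (380,400) to (515,300). Following the arc.

Call:
arm_command([
  {"translation": [0, 0.45, -0.5], "twist": 0, "gripper": 0},
  {"translation": [0, 0.6, -1.1], "twist": 0, "gripper": 0},
  {"translation": [0, 0.8, -1.7], "twist": 0, "gripper": 0},
  {"translation": [0, 1.0, -2.3], "twist": 0, "gripper": 0},
  {"translation": [0, 1.3, -2.9], "twist": 0, "gripper": 0},
])

```text
clock: 10.28
eef_pos: [551.6, 137.4, 107.4]
tcp_rot: [-3.101, 0.006, 1.64]
contact_force: [-20.1, -0.7, 7.1]
opening: -0.001
```

```bash
python3 -c "
from h import *
for n in('scene',):cv2.imwrite(f'pics/{n}8.png',cv2.resize(grab_frame(n)[120:240,180:330],None,fx=5,fy=5,interpolation=2))
go(540,136,64,1.636)"
```

```text
t 10.3333 pos [552.1 137.5 108.5] rot [-3.101  0.006  1.64 ] F [-19.9  -0.3  10.1] open 0.01
transl cm [-0.04 -1.04  4.5 ] twist 0.004
```

View pics/scene8.png

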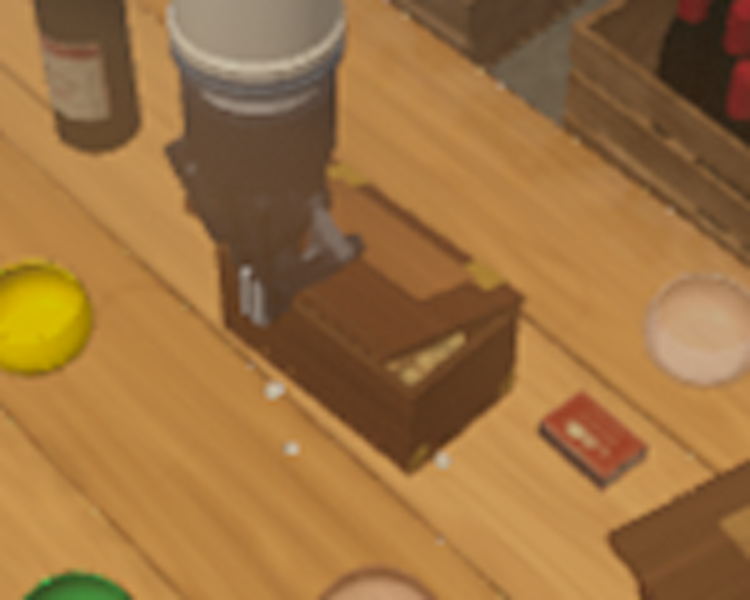

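The lid is at about 24°: the opening is visible at its right side, and x advanced 10.5 mm while z rose 48 mm, which fits the arc. Continuing with a lighter press.

Call:
arm_command([
  {"translation": [0, 0.5, -0.5], "twist": 0, "gripper": 0},
  {"translation": [0, 0.9, -1.2], "twist": 0, "gripper": 0},
  {"translation": [0, 1.4, -1.9], "twist": 0, "gripper": 0},
  {"translation": [0, 2.0, -2.6], "twist": 0, "gripper": 0},
  {"translation": [0, 2.6, -3.3], "twist": 0, "gripper": 0},
])

```text
clock: 10.75
eef_pos: [573.9, 138.9, 140.0]
tcp_rot: [-3.089, 0.007, 1.64]
contact_force: [-7.4, -0.5, 5.5]
opening: -0.002
```

```bash
python3 -c "
from h import *
for n in('scene',):cv2.imwrite(f'pics/{n}9.png',cv2.resize(grab_frame(n)[120:240,180:330],None,fx=5,fy=5,interpolation=2))
go(540,136,64,1.636)"
```

```text
t 10.8 pos [578.5 139.5 141.8] rot [-3.098  0.006  1.64 ] F [-0.2  0.1  2.8] open -0.0
transl cm [-0.04 -3.52  7.94] twist 0.004
```

View pics/scene9.png

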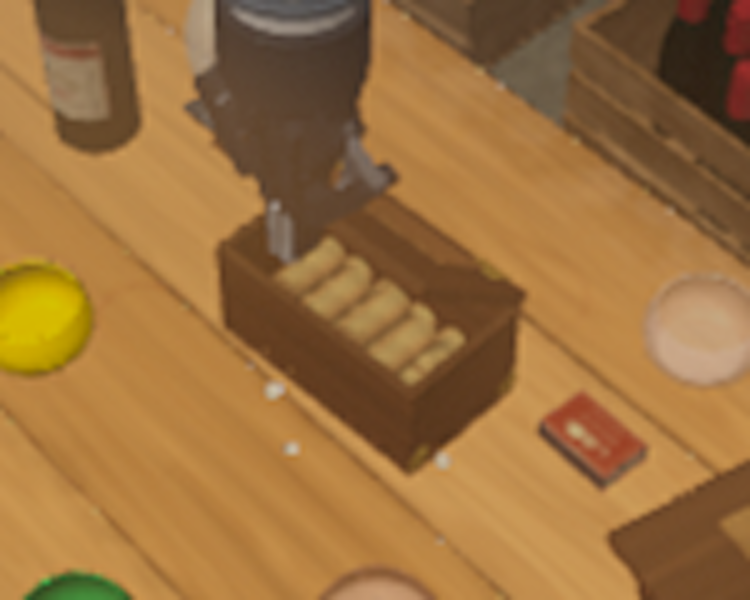

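The lid is at about 47°, with the corks visible inside and the lip still ahead of the fingers. Keep pushing forward and up.

Call:
arm_command([
  {"translation": [0, 0.6, -0.6], "twist": 0, "gripper": 0},
  {"translation": [0, 1.3, -1.1], "twist": 0, "gripper": 0},
  {"translation": [0, 2.0, -1.5], "twist": 0, "gripper": 0},
  {"translation": [0, 2.7, -1.9], "twist": 0, "gripper": 0},
  {"translation": [0, 3.4, -2.2], "twist": 0, "gripper": 0},
])

```text
clock: 11.22
eef_pos: [614.6, 142.2, 162.8]
tcp_rot: [-3.099, 0.006, 1.64]
contact_force: [0.1, 0.1, 0.5]
opening: -0.002
```

```bash
python3 -c "
from h import *
for n in('scene',):cv2.imwrite(f'pics/{n}10.png',cv2.resize(grab_frame(n)[120:240,180:330],None,fx=5,fy=5,interpolation=2))
go(540,136,64,1.636)"
```

```text
t 11.2667 pos [616.1 142.3 163.2] rot [-3.101  0.006  1.64 ] F [ 1.3 -0.3  0.4] open 0.0
transl cm [-0.04 -7.23 10.23] twist 0.004
```

View pics/scene10.png

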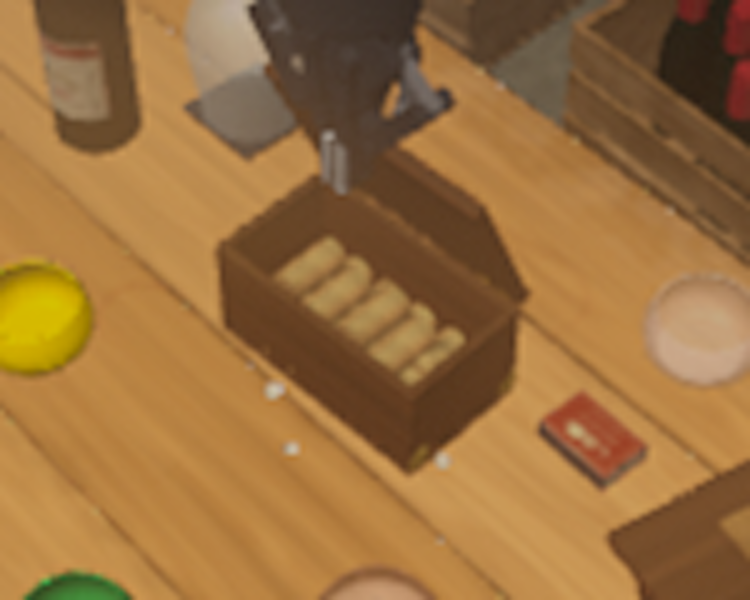

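The lid is at about 65°, standing up behind the fingers. Pushing on past upright.

Call:
arm_command([
  {"translation": [0, 0.7, -0.4], "twist": 0, "gripper": 0},
  {"translation": [0, 1.5, -0.8], "twist": 0, "gripper": 0},
  {"translation": [0, 2.2, -1.0], "twist": 0, "gripper": 0},
  {"translation": [0, 2.9, -1.0], "twist": 0, "gripper": 0},
  {"translation": [0, 3.6, -1.0], "twist": 0, "gripper": 0},
])

```text
clock: 11.68
eef_pos: [653.3, 145.0, 171.8]
tcp_rot: [-3.101, 0.006, 1.64]
contact_force: [-0.4, 0.2, -0.2]
opening: 0.0
```

Call:
arm_command([
  {"translation": [0, 0.5, 0], "twist": 0, "gripper": 0},
  {"translation": [0, 1.0, 0], "twist": 0, "gripper": 0},
  {"translation": [0, 1.5, 0], "twist": 0, "gripper": 0},
  {"translation": [0, 2.0, 0], "twist": 0, "gripper": 0},
  {"translation": [0, 2.4, 0], "twist": 0, "gripper": 0},
])

```text
clock: 12.1
eef_pos: [677.6, 146.7, 170.7]
tcp_rot: [-3.101, 0.006, 1.64]
contact_force: [-0.3, 0.8, -0.1]
opening: -0.002
```

```bash
python3 -c "
from h import *
for n in('scene',):cv2.imwrite(f'pics/{n}11.png',cv2.resize(grab_frame(n)[120:240,180:330],None,fx=5,fy=5,interpolation=2))
go(540,136,64,1.636)"
```

```text
t 12.15 pos [678.2 146.7 170.7] rot [-3.102  0.006  1.64 ] F [-0.1  0.3  0.4] open 0.0
transl cm [ -0.05 -13.43  11.22] twist 0.004
```

View pics/scene11.png

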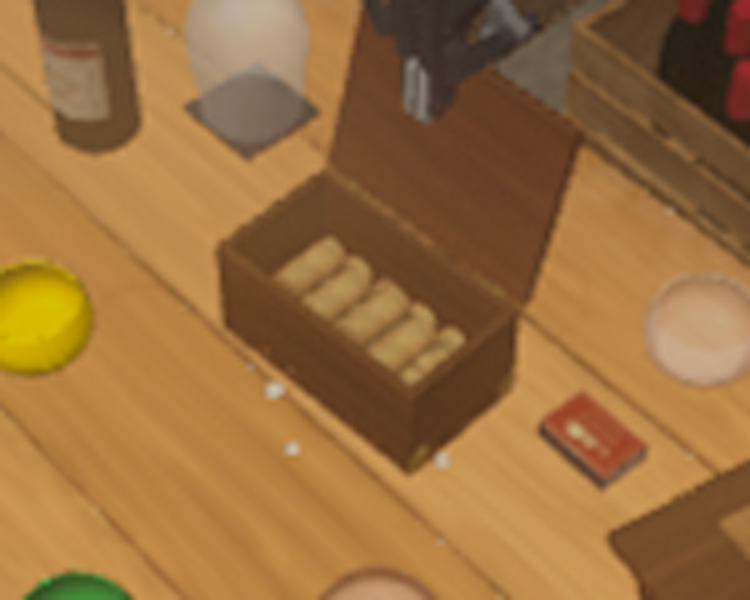

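The lid leans back past upright with its underside showing. Backing straight out toward the robot, then up.

Call:
arm_command([
  {"translation": [0, -2, 0], "twist": 0, "gripper": 0},
  {"translation": [0, -5, 0], "twist": 0, "gripper": 0},
  {"translation": [0, -9, 0], "twist": 0, "gripper": 0},
  {"translation": [0, -13, -1], "twist": 0, "gripper": 0},
  {"translation": [0, -17, -3], "twist": 0, "gripper": 0},
])

```text
clock: 12.57
eef_pos: [509.0, 134.7, 204.2]
tcp_rot: [-3.097, 0.006, 1.64]
contact_force: [0.7, 0.1, 1.0]
opening: 0.0
```

Call:
arm_command([
  {"translation": [0, -4, -2], "twist": 0, "gripper": 0},
  {"translation": [0, -8, -4], "twist": 0, "gripper": 0},
  {"translation": [0, -11, -5], "twist": 0, "gripper": 0},
  {"translation": [0, -13, -5], "twist": 0, "gripper": 0},
  {"translation": [0, -13, -5], "twist": 0, "gripper": 0},
])

```text
clock: 12.98
eef_pos: [378.2, 125.8, 260.9]
tcp_rot: [-3.098, 0.006, 1.641]
contact_force: [0.8, 0.1, 0.5]
opening: 0.0
```

```bash
python3 -c "
from h import *
for n in('scene','top','wrist'):cv2.imwrite(f'pics/{n}12.png',grab_frame(n))
go(540,136,64,1.636)
h={'box_z':0}
S=camera_model('scene');a=1.85
for a in(1.49,1.85):
  for y in(80,-80):
    c,s=np.cos(.065),np.sin(.065);bx=-120*np.cos(a);print(a,y,proj(S,(672+c*bx-s*y,144+s*bx+c*y,75+120*np.sin(a))))
"
```

```text
t 13.1333 pos [382.3 126.4 260.2] rot [-3.099  0.006  1.64 ] F [ 0.6 -0.   0.1] open -0.0
transl cm [-0.02 16.63 18.93] twist 0.004
1.49 80 [240.98416025 124.12994824]
1.49 -80 [284.41697905 153.39769704]
1.85 80 [251.88443439 117.98610306]
1.85 -80 [295.10869621 146.13995895]
```

View pics/scene12.png

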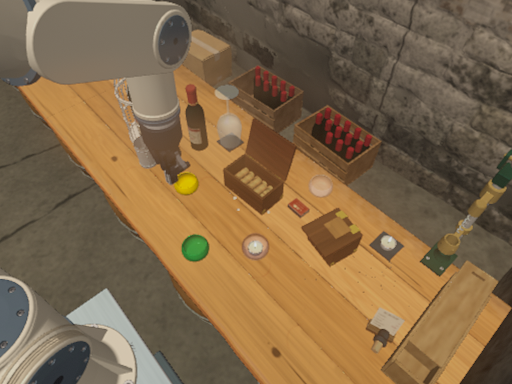

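View pics/top12.png

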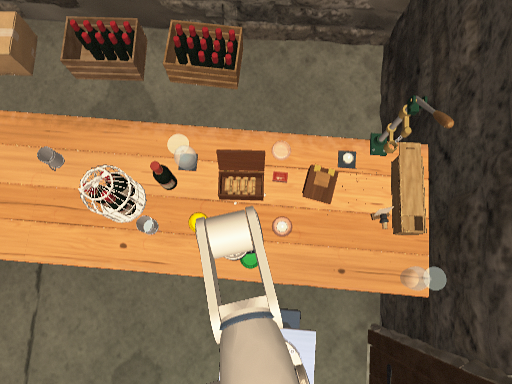

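View pics/wrist12.png

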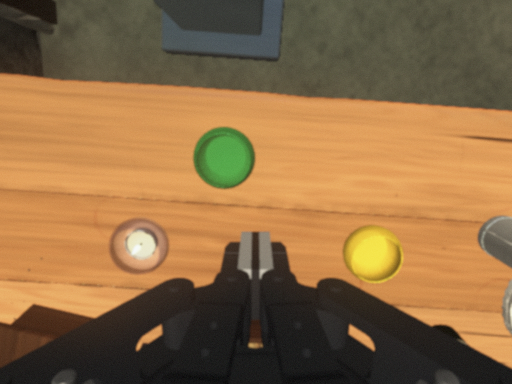

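All three views agree. The scene shows the lid's upper corners at about (252,121) and (294,152), close to the predicted 1.85 rad positions. The candle glass stands at (256,246), the small box is shut, and the bystanders haven't moved. One numeric check, then hand in.

```bash
python3 -c "
from h import *
print(ray(camera_model('top'),282,226.5,38),ray(camera_model('wrist'),139,246,38))
a=cv2.imread('pics/top0.png').astype(int);b=cv2.imread('pics/top12.png').astype(int)
d=np.abs(a-b).max(2)
for n,(u,v) in dict(small=(320,183),matches=(280,177),bottle=(162,175),jigger=(147,225),wine=(183,158),votive=(280,150),tealight=(347,158)).items(): print(n,d[v-10:v+11,u-8:u+9].max())
print(job.sign_off())"
```

```text
[492.08440702 -14.6839045   38.        ] [490.94333271 -10.49437686  38.        ]
small 7
matches 6
bottle 12
jigger 8
wine 6
votive 6
tealight 7
the job is handed in; nothing more can be done
None
```

The job is done and handed in at about 13 s: the candle glass has been slid clear of the larger box, and that box's lid rests fully open by itself. No verdict was reported.

- **Candle glass:** I slid it about 135 mm to the right with the two half-open fingertips, without gripping or lifting it. The sensed contact force stayed at 1–2 N. It now stands at about (491, -13) mm. Its left edge is at y ≈ 24, roughly 30 mm clear of the lid's right edge (y ≈ 54), and the candle is upright in it.
- **Lid:** I pushed it up by its front lip with the shut fingertips and over past upright. The sensed force peaked at about 22 N. After the arm backed off, the lid's upper corners in the scene view lay within 3 px (left) and 6 px (right) of where they should be at 1.85 rad.
- **Everything else:** In before-and-after top views, the small box, matches, bottle, jigger, wine glass, empty votive and tealight show only noise-level change. The small box is still shut. The yellow and green bowls were checked only by eye, and they look unmoved.

**Disagreements:** The cameras differed by up to about 10 mm on the glass's y position, which is well inside the margin. Before I backed off, the tool had tilted about 0.04 rad while pushing the lid. It stayed tilted by that much to the end, with no effect I could see.

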